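# Find the lid that fits the middle plate and seat it

### The arm

A 6-joint arm with a two-finger parallel gripper is mounted at the origin on a cart in front of the work surface, level with it; the furniture and walls round the work are solid. World frame = base frame: x ahead of the robot, y to its left, z up, the work surface at z = 0. Lengths are in m, angles in rad, forces in N, time in s.
With the tool pointing down it reaches from about 0.275 to 0.825 m from the base axis. Payload 4.9 kg.
Tool frame: the origin (TCP) lies midway between the tips of the shut fingers; the grasp point (between the pads) lies 19 mm behind it (grip_point_offset is the distance from the TCP to the grasp point, in m); z points along the fingers, x is the direction in which the jaws open and shut, and the axes are right-handed (so a half turn about z gives the same grasp; the last joint's range is limited). The gripper opens to 85 mm and grips with 20 to 120 N. Pads are 22 mm wide; open, the fingers measure 114 mm over their backs; the gripper's body (76 mm by 85 mm) begins 54 mm behind the grasp point. The pads swing forward as they close: fully open they stand 13 mm farther back than shut.
Start: joints at [0.998, 0.326, -0.193, 1.052, 0, 1.437], TCP at [0.234, 0.498, 0.231] pointing down, gripper open.
Joint ranges: [-2.65, 2.65], [-0.97, 1.79], [-1.3, 1.35], [-1.93, 2.1], [-1.47, 1.37], [-3.14, 3.14]. Speed limits (rad/s): [2.57, 2.57, 3.14, 3.14, 3.14, 3.14].

### API

Orientations are given as a rotation vector (axis times angle).
In Python, from cell import * gives the robot as it stands. Calls block until the motion is done:
- movep(position, orientation): joint-space move of the TCP to a pose.
- move_l(position, velocity=0.15, rot=None, until_force=None): straight line of the TCP; rot=None keeps the orientation; velocity is the mean speed in m/s. With until_force (N) it stops when the force on the tool has changed by that much, and returns True; else False.
- set_joints(angles): joint-space move.
- let_go() and grab(newtons=None): open the fingers fully, or close them until they stop; newtons is the grip in N (None keeps the last).
- sleep(seconds).
- ik(position, orientation): joint angles nearest the present ones, or None.
- get_state(): the state.
- grab_frame(name): name is "scene" or "side" or "wrist"; returns a dict with "img" (480x640x3 uint8, red, green, blue), "fx", "fy", "cx", "cy" (pixels), "cam_to_world" (4x4, takes a point from camera to world coordinates); the wrist camera has in their place "T_tool_cam" (4x4, takes a point from camera to tool coordinates, whose origin is the TCP and whose axes are the tool frame's). Camera axes: x right, y down, z forward; pixel columns grow to the right and rows downward; lengths in m; the calibration is good to about 2 mm. A picture is of the moment at which its call begins: read the wrist's pose just before it. There is no depth.
A pose or a line that the arm cannot do raises MotionError and nothing moves.
- sign_off(): hands the job in, once; it reports no verdict.
Trained networks look in the newest picture that a camera, given by its name, has taken for a name from the list of things; names that differ only in an ending like _2 or _b are one class to them, and where a whole thing is asked for, a point or a joint stands for the part that bears it (a point fixed in the world has none). Each returns a list of dicts, best first, with "score" (0 to 1); they miss things now and then, are a little off and sometimes report something else, mostly with a low value. They report only what shows in the picture. A call takes as long as a camera call. They do not tell look-alikes from the thing itself.
- spot_in(camera, name): "centre" ([column, row] in pixels, amid what is visible of it).
- silhouettes(camera, name): "mask" (480x640 bool, what is visible of it) and "centre" ([column, row] in pixels, amid what is visible of it).
- tip_of(camera, name): "centre" ([column, row] in pixels: a listed point, or the origin of a listed thing).
The state is a dict: "clock": time; "q": joint angles; "joint_velocities": joint speeds; "tau": joint torques, N m; "position": TCP position; "eef_rot": TCP orientation; "contact_force": force on the tool from outside, world axes, zero at the start; "wrist_torque": the same for the moment, N m; "finger_gap": opening from 0.0 (shut) to 1.0 (fully open).
Only numpy, scipy, OpenCV 4.12 (cv2) and the standard library are available. Lean on these libraries where they do the work, as an engineer would, in place of code of your own. Each camera call takes 0.05 s, during which the arm holds its last target.

### The job

Find out which of the three look-alike lids is the size made for the well plate in the middle bay of the carrier, and put it on that plate, cut corners over cut corners, so that its skirt sits fully down all round on the plate's shoulder. The two lids that do not fit stay lying flat, skirt down, on the worktop; leave the vial, the timer and the brown bottle where they stand.

Things in the scene. Friction and masses are not known exactly. Their poses are not given: they have to be found in the camera images.
- lid_a_mid (a point): Centre, half-way up, of one of three look-alike white lids lying skirt-down on the worktop: 22 mm high, open below, outside 52 x 98, 58 x 92 or 64 x 86 mm (own x by long side y). Which size this one is, is not told and must be found. The two corners at its +y end are cut off at 45 degrees (12 mm legs), those at its -y end are square. z up. About 45 g.
- lid_b_mid (a point): As lid_a_mid, of the second lid: white, same form, 22 mm high, another of the three sizes, not told which. Its +y end too has the cut corners. Lids are hollow below: skirt wall 2.5 mm, top 3 mm thick, so the hollow is 5 mm less than the outside each way and 19 mm deep.
- lid_c_mid (a point): As lid_a_mid, of the third lid: white, same form, 22 mm high, the remaining size of the three, not told which; +y end with the cut corners. No two lids have the same size.
- bay (a point): Centre of the carrier's middle bay, at shoulder height of the plate there, 26 mm over the worktop; axes as the carrier. A lid goes on only if made for this block (lid outside = block + 8 mm each way; 1.5 mm play a side) and with its +y the bay's +y; it drops till its skirt stands on the shoulder, its centre 11 mm above this point. Any other is stopped on the block, 14 to 16 mm too high.
- carrier: Fixed aluminium tray 88 x 344 x 12 mm; origin under its centre, y along its three bays (112 mm apart), z up. Each bay holds a fixed grey plate: foot 72 (x) x 104 (y) mm, its flat top the shoulder; on it, centred, a block of wells 16 mm high, upright sides, corners at the +y end cut 10 mm. The blocks are 44 x 90, 50 x 84 and 56 x 78 mm (x by y), in an order that is not told and varies.
- small_vial: clear screw-capped vial 29 mm across, 51 mm high, standing loose on the worktop, a bystander; origin under its centre
- kitchen_timer: white square timer 62 x 62 x 19 mm lying loose on the worktop, a bystander; origin under its centre
- amber_bottle: brown bottle with black cap, 56 mm across, 141 mm high, standing loose, a bystander; origin under its centre
There are look-alikes about, which are no part of the job. What is shaped like the part that bears lid_a_mid but blue is not meant. Leave any turquoise look-alike of the part that bears lid_b_mid alone.

How it is judged:
By the outcome, as a careful person would: the job done as asked, in the order asked, and still so for the second after the job is handed in, with the robot touching nothing.
It also fails if it takes over 58 s, if anything falls off the work surface, if the arm or the gripper's body presses on something with over 40 N, if the wrist force passes 120 N, or if a joint passes its speed limit or range.

## Working session

There is one attempt and no reset: what is moved stays moved. The work goes in short steps, each a Python script; the robot and the scene stay as the last script left them, time stands still between calls to the robot, and variables do not carry over. Pictures are saved under pics/ and viewed, and the job is handed in when it is done.

```bash
mkdir -p pics; ls
cat > h.py <<'E'
from cell import *
import numpy as np, cv2
def save(f,n): cv2.imwrite('pics/%s.png'%n, f['img'][:,:,::-1])
E
python3 - <<'E'
from h import *
for c in ['scene','side','wrist']:
    f=grab_frame(c); save(f,c+'0')
    print(c,f['fx'],f['fy'],f['cx'],f['cy']); print(np.round(f.get('cam_to_world',f.get('T_tool_cam')),3).tolist())
    for n in ['lid_a_mid','carrier','bay','small_vial','kitchen_timer','amber_bottle']:
        try: print(n,[(np.round(d['centre']).tolist(),round(d['score'],2)) for d in tip_of(c,n)])
        except Exception as e: print(n,e)
s=get_state();print(s['clock'],s['position'],s['eef_rot'])
E
```

```text
pics
scene 470.3633233495977 470.3633233495977 317.2082061047133 242.49266642909498
[[0.806, -0.384, 0.451, -0.009], [-0.592, -0.499, 0.633, -0.726], [-0.018, -0.777, -0.629, 0.779], [0.0, 0.0, 0.0, 1.0]]
lid_a_mid [([281.0, 311.0], 0.93), ([354.0, 323.0], 0.71), ([380.0, 254.0], 0.47)]
carrier [([377.0, 253.0], 0.83)]
bay []
small_vial [([246.0, 194.0], 0.71)]
kitchen_timer [([434.0, 342.0], 0.72)]
amber_bottle [([286.0, 184.0], 0.64)]
side 487.0315663952419 487.0315663952419 324.30739251204426 242.29895188877256
[[-0.876, -0.254, 0.409, 0.002], [-0.481, 0.448, -0.753, 0.977], [0.008, -0.857, -0.515, 0.7], [0.0, 0.0, 0.0, 1.0]]
lid_a_mid [([405.0, 255.0], 0.95), ([387.0, 224.0], 0.66), ([373.0, 202.0], 0.62)]
carrier [([372.0, 201.0], 0.66), ([304.0, 231.0], 0.56)]
bay [([301.0, 223.0], 0.85)]
small_vial [([251.0, 343.0], 0.61)]
kitchen_timer [([374.0, 202.0], 0.49)]
amber_bottle [([215.0, 312.0], 0.72)]
wrist 368.9984429911605 368.9984429911605 321.04796383847196 243.06918459414186
[[1.0, -0.0, 0.001, -0.001], [0.0, 0.963, 0.268, -0.067], [-0.001, -0.268, 0.963, -0.143], [0.0, 0.0, 0.0, 1.0]]
lid_a_mid []
carrier []
bay []
small_vial []
kitchen_timer []
amber_bottle []
1.05 [0.23367333 0.49790291 0.23129319] [-2.65167326e+00 -1.68467446e+00 -2.59386158e-06]
```

View pics/scene0.png

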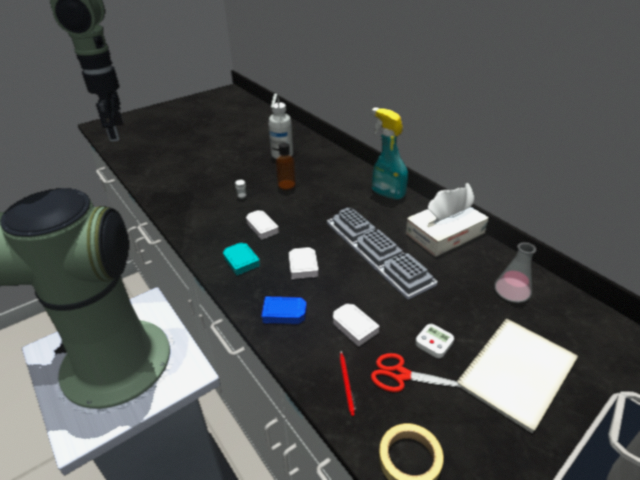

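View pics/side0.png

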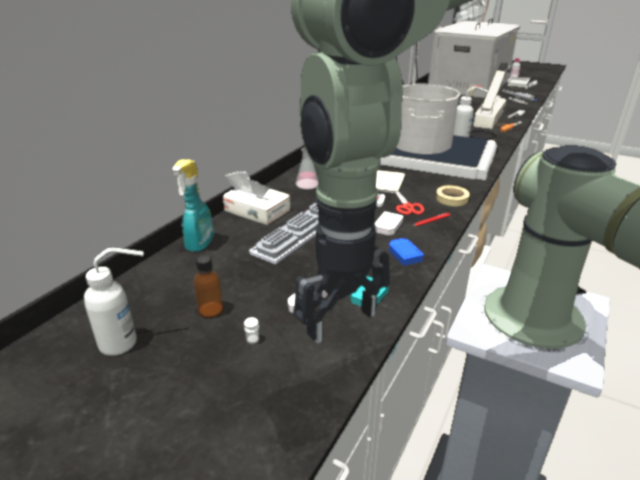

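View pics/wrist0.png

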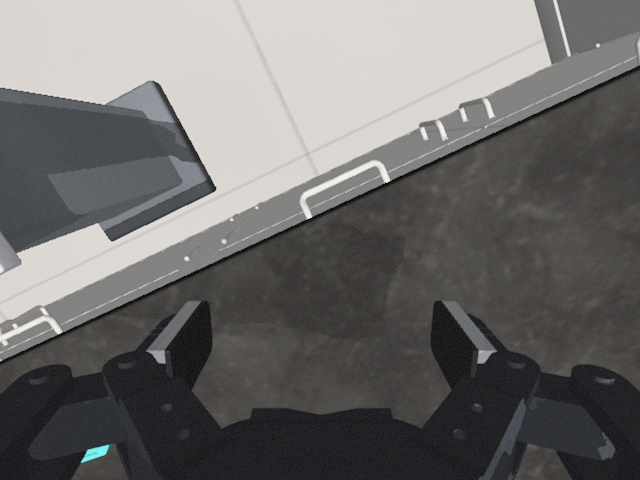

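The white lids show at scene pixels (263,223), (303,263) and (355,323). These could be mistaken for them: the turquoise decoy at (240,258), the blue one at (284,310), the white timer at (434,341) and the tissue box at (447,230). The carrier is at about (380,253). Next I'll compute positions and take wrist views.

```bash
cat >> h.py <<'E'
from scipy.spatial.transform import Rotation as R
def ray(f,uv,T):
    d=T[:3,:3]@np.array([(uv[0]-f['cx'])/f['fx'],(uv[1]-f['cy'])/f['fy'],1]); return T[:3,3],d
def onplane(f,uv,z,T=None):
    o,d=ray(f,uv,f['cam_to_world'] if T is None else T); return o+d*(z-o[2])/d[2]
def proj(f,P,T):
    p=np.linalg.inv(T)@np.r_[P,1]; return np.array([f['fx']*p[0]/p[2]+f['cx'],f['fy']*p[1]/p[2]+f['cy']])
def down(a):  # tool x axis at angle a in world, z down
    return R.from_matrix(np.array([[np.cos(a),np.sin(a),0],[np.sin(a),-np.cos(a),0],[0,0,-1]]).T.T).as_rotvec()
def toolT():
    s=get_state();T=np.eye(4);T[:3,:3]=R.from_rotvec(s['eef_rot']).as_matrix();T[:3,3]=s['position'];return T
def wrist():
    T=toolT(); f=grab_frame('wrist'); f['T']=T@f['T_tool_cam']; return f
E
python3 - <<'E'
from h import *
f=grab_frame('scene')
for n,uv,z in [('l1',(263,223),.011),('l2',(303,263),.011),('l3',(355,323),.011),('timer',(434,341),.01),('car',(380,250),.026),('carN',(332,218),.012),('carF',(422,292),.012),('vial',(240,195),0),('amb',(286,187),0)]:
    print(n,np.round(onplane(f,uv,z),3))
s=get_state();print(R.from_rotvec(s['eef_rot']).as_matrix().round(2).tolist(), R.from_rotvec(down(.5)).as_matrix().round(2).tolist())
p=[.45,.0,.33]
for a in np.arange(-3,3.2,.5):
    print(round(a,2),[ik([x,y,.38],down(a)) is not None for x,y in [(.35,.12),(.43,0),(.55,.15)]])
E
```

```text
l1 [0.474 0.206 0.011]
l2 [0.467 0.003 0.011]
l3 [ 0.444 -0.223  0.011]
timer [ 0.543 -0.357  0.01 ]
car [ 0.637 -0.087  0.026]
carN [0.637 0.108 0.012]
carF [ 0.625 -0.245  0.012]
vial [0.5   0.384 0.   ]
amb [0.634 0.336 0.   ]
[[0.42, 0.91, 0.0], [0.91, -0.42, -0.0], [-0.0, 0.0, -1.0]] [[0.88, 0.48, 0.0], [0.48, -0.88, -0.0], [-0.0, 0.0, -1.0]]
-3.0 [True, True, True]
-2.5 [True, True, True]
-2.0 [True, True, True]
-1.5 [True, True, True]
-1.0 [True, True, True]
-0.5 [True, True, True]
0.0 [True, True, True]
0.5 [True, True, True]
1.0 [True, True, True]
1.5 [True, True, True]
2.0 [True, True, True]
2.5 [True, True, True]
3.0 [True, True, True]
```

Run:
```python
from h import *
import pickle
a=np.pi/2
for i,p in enumerate([(.53,.10,.22),(.53,-.11,.22),(.69,-.07,.22)]):
    movep(p,down(a)); f=wrist(); save(f,'w1%d'%i); pickle.dump(f,open('w1%d.pkl'%i,'wb'))
    print(get_state()['clock'])
    for n in ['lid_a_mid','bay','carrier']:
        print(n,[(np.round(d['centre']).tolist(),round(d['score'],2),np.round(onplane(f,d['centre'],.011,f['T']),3)) for d in tip_of('wrist',n)])
```

```text
2.9583
lid_a_mid []
bay [([604.0, 182.0], 0.45, array([0.5  , 0.368, 0.011]))]
carrier []
4.0083
lid_a_mid [([194.0, 118.0], 0.62, array([ 0.442, -0.225,  0.011]))]
bay []
carrier []
4.9083
lid_a_mid []
bay []
carrier []
```

View pics/w10.png

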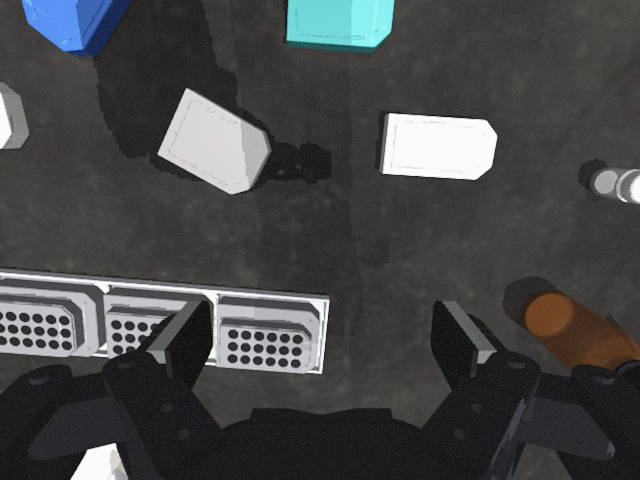

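View pics/w11.png

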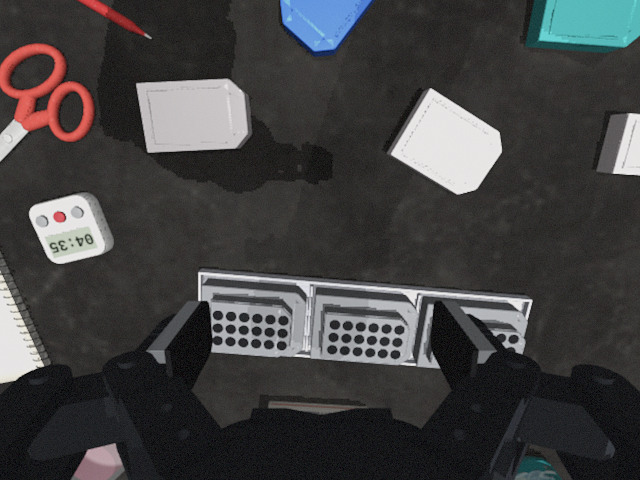

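View pics/w12.png

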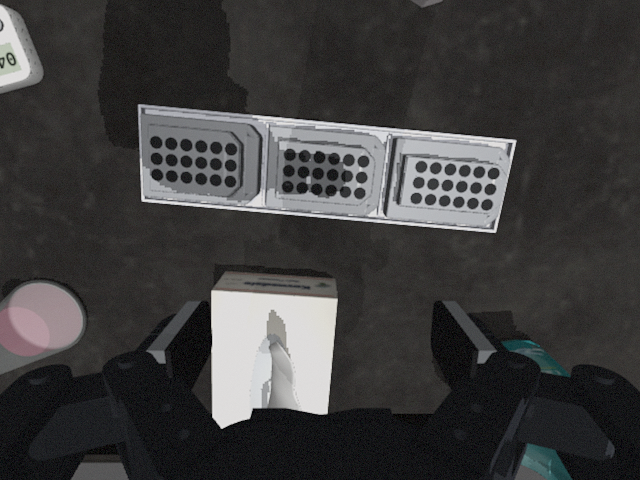

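w10 and w11 show the lids at w10 (440,147), w10 (215,142) / w11 (447,142), and w11 (193,115), all with their cut ends to the right (+y). The carrier is in w12, with the middle block at about (325,172). I'll enlarge these to measure them.

Run:
```python
import cv2,numpy as np
def crop(n,x,y,w,h,s,o):
    im=cv2.imread(f'pics/{n}.png')[y:y+h,x:x+w]; im=cv2.resize(im,None,fx=s,fy=s,interpolation=cv2.INTER_CUBIC)
    im=np.clip(im.astype(float)*1.0,0,255).astype(np.uint8)
    cv2.imwrite(f'pics/{o}.png',im)
crop('w12',130,95,400,145,2,'c_car')
crop('w12',255,115,140,105,5,'c_mid')
a=cv2.imread('pics/w10.png')[80:200,370:510];b=cv2.imread('pics/w11.png')[80:200,380:520];c=cv2.imread('pics/w11.png')[60:180,125:265]
cv2.imwrite('pics/c_lids.png',cv2.resize(np.hstack([a,b,c]),(798,228),interpolation=cv2.INTER_CUBIC))
```

```text
(no output)
```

View pics/c_car.png

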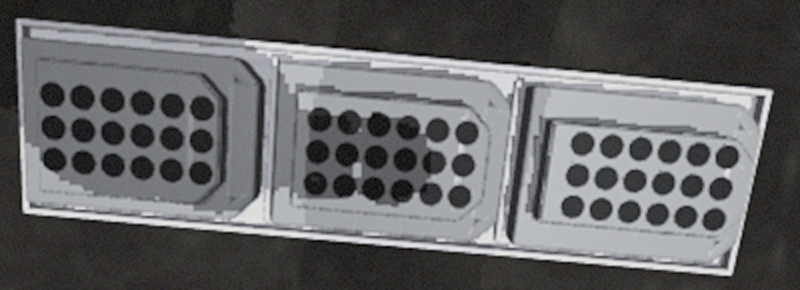

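View pics/c_mid.png

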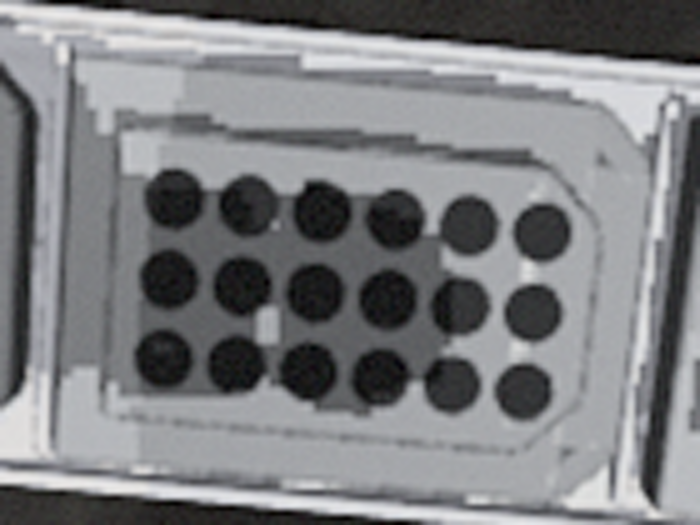

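View pics/c_lids.png

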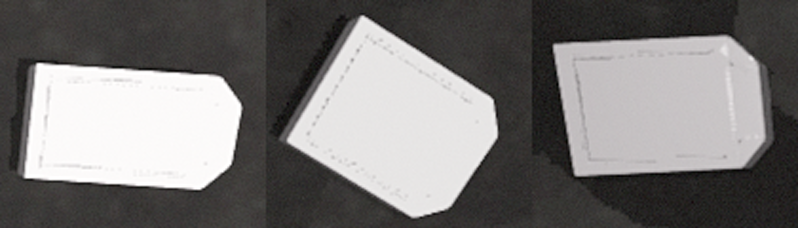

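```bash
cat > fit.py <<'E'
from h import *
import pickle
from scipy.optimize import minimize
def octo(w,l,c):
    return np.array([[-w/2,-l/2],[w/2,-l/2],[w/2,l/2-c],[w/2-c,l/2],[-w/2+c,l/2],[-w/2,l/2-c]])
def prism(poly,z0,z1,x,y,t):
    c,s=np.cos(t),np.sin(t); p=poly@np.array([[c,s],[-s,c]])+[x,y]
    return np.vstack([np.c_[p,np.full(len(p),z)] for z in (z0,z1)])
def draw(f,parts,S=4):
    m=np.zeros((480*S,640*S),np.uint8)
    for P in parts:
        uv=np.array([proj(f,q,f['T']) for q in P])
        h=cv2.convexHull((((uv+.5)*S-.5)*16).round().astype(np.int32))
        cv2.fillConvexPoly(m,h,255,shift=4)
    return cv2.resize(m,(640,480),interpolation=cv2.INTER_AREA)/255.
def fit(f,mask,mk,x0,step):
    def cost(v): return np.abs(draw(f,mk(*v))-mask).sum()/mask.sum()
    r=minimize(cost,x0,method='Nelder-Mead',options=dict(initial_simplex=np.vstack([x0]+[np.array(x0)+np.eye(len(x0))[i]*step[i] for i in range(len(x0))]),xatol=1e-4,fatol=1e-5,maxiter=300))
    return r.x,r.fun
def component(f,uv,thr=95,sat=60):
    g=cv2.cvtColor(f['img'],cv2.COLOR_RGB2HSV); m=((g[:,:,2]>thr)&(g[:,:,1]<sat)).astype(np.uint8)
    m[300:]=0
    n,l=cv2.connectedComponents(m); m=(l==l[uv[1],uv[0]]).astype(np.uint8)
    return cv2.morphologyEx(m,cv2.MORPH_CLOSE,np.ones((5,5))).astype(float)
E
python3 - <<'E'
from fit import *
F=[pickle.load(open('w1%d.pkl'%i,'rb')) for i in range(3)]
for n,i,uv in [('L1',0,(440,147)),('L2',0,(215,142)),('L2',1,(447,142)),('L3',1,(193,115))]:
    f=F[i]; m=component(f,uv,75); p=onplane(f,uv,.011,f['T'])
    ys,xs=np.nonzero(m); print(n,i,m.sum(),xs.min(),xs.max(),ys.min(),ys.max())
    t0={'L1':-.05,'L2':-.45,'L3':.05}[n]
    for w,l in [(.052,.098),(.058,.092),(.064,.086)]:
        v,c=min((fit(f,m,lambda x,y,t:[prism(octo(w,l,.012),0,.022,x,y,t)],[p[0],p[1],s*t0],[.005,.005,.1]) for s in(1,-1)),key=lambda r:r[1])
        print('   ',w,v.round(4),round(c,4))
    v,c=fit(f,m,lambda x,y,t,w,l:[prism(octo(w,l,.012),0,.022,x,y,t)],[*v,.058,.092],[.005,.005,.1,.005,.005]); print('   free',v.round(4),round(c,4))
f=F[2]
# carrier
m=component(f,(400,150),70); m=cv2.morphologyEx(m,cv2.MORPH_CLOSE,np.ones((25,25)));cv2.imwrite('pics/m.png',m*255)
rect=lambda w,l:np.array([[-w/2,-l/2],[w/2,-l/2],[w/2,l/2],[-w/2,l/2]])
def mk(x,y,t,dz=0):
    P=[prism(rect(.088,.344),0,.012,x,y,t)]
    for k in(-1,0,1):
        P.append(prism(rect(.072,.104),.0,.026,x-np.sin(t)*.112*k,y+np.cos(t)*.112*k,t))
    return P
p=onplane(f,(325,172),.026,f['T'])
v,c=min((fit(f,m,mk,[p[0],p[1],s],[.01,.01,.05]) for s in(.07,-.07)),key=lambda r:r[1]);print('car',v,c)
# block top corners measured by eye
pts=np.array([[118,128],[103,415],[545,165],[600,222],[515,450],[578,405]])/5+[255-.4,115-.4]
W=np.array([onplane(f,q,.042,f['T']) for q in pts])[:,:2]
c_,s_=np.cos(v[2]),np.sin(v[2]); print(((W-v[:2])@np.array([[c_,-s_],[s_,c_]])*1000).round(1))
E
```

```text
L1 0 6745.0 379 497 113 179
    0.052 [ 0.468   0.2064 -0.0637] 0.0167
    0.058 [ 0.469   0.2057 -0.0373] 0.1289
    0.064 [0.4695 0.2053 0.028 ] 0.2598
   free [ 0.468   0.2064 -0.0657  0.0526  0.098 ] 0.0124
L2 0 7300.0 157 270 88 194
    0.052 [ 0.4685  0.0072 -0.6469] 0.2396
    0.058 [ 0.4676  0.0066 -0.5644] 0.1263
    0.064 [ 0.4673  0.0048 -0.5189] 0.012
   free [ 0.4673  0.0048 -0.5169  0.0643  0.0859] 0.0116
L2 1 7355.0 387 502 88 194
    0.052 [ 0.4676  0.0086 -0.643 ] 0.2267
    0.058 [ 0.4678  0.0067 -0.5783] 0.117
    0.064 [ 0.4671  0.0057 -0.5167] 0.0131
   free [ 0.4671  0.0057 -0.5176  0.0637  0.0858] 0.0121
L3 1 7459.0 136 251 78 152
    0.052 [ 4.402e-01 -2.205e-01 -1.000e-04] 0.1402
    0.058 [ 0.4415 -0.222   0.0464] 0.0151
    0.064 [ 0.4422 -0.2234  0.0958] 0.1216
   free [ 0.4415 -0.222   0.0467  0.0581  0.0914] 0.0127
car [ 0.64855139 -0.06718806 -0.08888497] 0.00842216967631427
[[-24.  -41.4]
 [ 24.4 -41.2]
 [-24.5  30.5]
 [-16.   40.9]
 [ 24.   31.1]
 [ 15.2  41.1]][ WARN:0@19.384] global loadsave.cpp:1063 imwrite_ Unsupported depth image for selected encoder is fallbacked to CV_8U.
```

View pics/m.png

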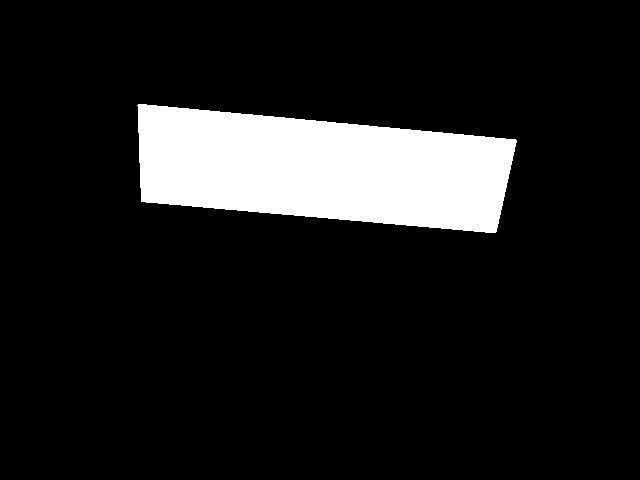

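The silhouette fits are clear. L1 is 52x98 mm, L2 is 64x86, and L3 (w11 pixel (193,115)) is 58x92. The middle block measures 48.5x82 mm, so it is the 50x84 one, and the lid to use is **L3**. I'll squeeze L3 to centre it, release it, and re-photograph it from the same relative viewpoint used for the bay, which cancels the camera calibration error.

Run:
```python
from h import *
q0=get_state()['q']; print(q0.round(2) if hasattr(q0,'round') else q0)
for a in (.046,.046+np.pi,.046-np.pi):
    print(a,[ (lambda r: None if r is None else np.round(r,2))(ik(p,down(b))) for p,b in [((.4415,-.222,.1),a),((.4415,-.222,-.001),a),((.6486,-.067,.1),a-.135),((.6486,-.067,.025),a-.135)]])
```

```text
[-0.21  0.61  0.23  1.19 -0.   -0.21]
0.046 [array([-0.62,  0.36, -0.52,  0.69,  0.  ,  0.91]), array([-0.62,  0.52, -0.61,  0.45,  0.  ,  0.91]), array([-0.22,  0.62, -0.08,  0.88,  0.  ,  1.44]), array([-0.22,  0.7 , -0.14,  0.73,  0.  ,  1.44])]
3.187592653589793 [array([-0.62,  0.36, -0.52,  0.69,  0.  , -2.23]), array([-0.62,  0.52, -0.61,  0.45,  0.  , -2.23]), array([-0.22,  0.62, -0.08,  0.88,  0.  , -1.7 ]), array([-0.22,  0.7 , -0.14,  0.73,  0.  , -1.7 ])]
-3.0955926535897933 [array([-0.62,  0.36, -0.52,  0.69,  0.  , -2.23]), array([-0.62,  0.52, -0.61,  0.45,  0.  , -2.23]), array([-0.22,  0.62, -0.08,  0.88,  0.  , -1.7 ]), array([-0.22,  0.7 , -0.14,  0.73,  0.  , -1.7 ])]
```

Run:
```python
from fit import *
a=.046
movep((.4415,-.222,.08),down(a))
print(move_l((.4415,-.222,-.001),.12,until_force=15), get_state()['position'])
grab(20); sleep(.2); s=get_state(); print('gap',s['finger_gap']*85,s['contact_force'],s['position'],s['clock'])
let_go(); move_l((.4415,-.222,.10),.25)
movep((.4415+.041,-.225,.20),down(np.pi/2)); sleep(.15)
f=wrist(); save(f,'w20'); pickle.dump(f,open('w20.pkl','wb'))
print(get_state()['clock'])
uv=proj(f,[.4415,-.222,.02],f['T']).round().astype(int); print(uv)
m=component(f,uv,75)
v,c=fit(f,m,lambda x,y,t:[prism(octo(.058,.092,.012),0,.022,x,y,t)],[.4415,-.222,.046],[.004,.004,.05]); print(v,c)
```

```text
False [ 0.44207211 -0.22215295 -0.00063797]
gap 57.22305902531503 [0.03241216 0.3810309  6.50278468] [ 4.42167906e-01 -2.22432680e-01 -1.47951102e-04] 7.675
10.1583
[325 173]
[ 0.44207954 -0.22180767  0.04623303] 0.012325468648998061
```

View pics/w20.png

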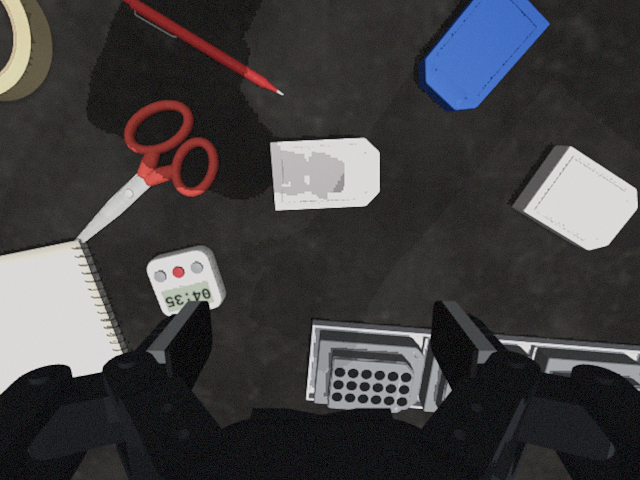

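L3 is at (325,173) in w20. Vision puts it at x=.4421, the same as the actual jaw centre, so the camera bias is negligible. Next I'll regrasp it slightly higher and carry it to the bay.

```bash
python3 - <<'E'
from fit import *
a=.046
X,Y=.4421,-.2218
movep((X,Y,.08),down(a)); move_l((X,Y,.005),.12)
grab(30); sleep(.2); s=get_state(); print('gap',s['finger_gap']*85,s['contact_force'],s['position'],s['clock'])
move_l((X,Y,.12),.25)
bx,by,bt=.6486,-.0672,-.0889
movep((bx,by,.11),down(bt)); move_l((bx,by,.056),.12); sleep(.3)
s=get_state(); print(s['finger_gap']*85,s['position'],s['contact_force'],R.from_rotvec(s['eef_rot']).as_matrix()[:2,0],s['clock'])
f=wrist(); save(f,'w30'); pickle.dump(f,open('w30.pkl','wb'))
for c in('scene','side'): save(grab_frame(c),c+'30')
E
python3 -c "
import cv2,numpy as np
a=cv2.imread('pics/scene30.png')[180:320,280:470];cv2.imwrite('pics/s30c.png',cv2.resize(a,None,fx=4,fy=4,interpolation=2))"
```

```text
gap 56.70123790775444 [-1.28092772 -0.08964403  6.63268917] [ 0.44269762 -0.22220169  0.00593829] 12.8417
56.4827214244705 [ 0.64916314 -0.06729725  0.05683202] [-0.61427953  1.00731146 -0.36722672] [ 0.99605558 -0.08872054] 15.3583
```

View pics/w30.png

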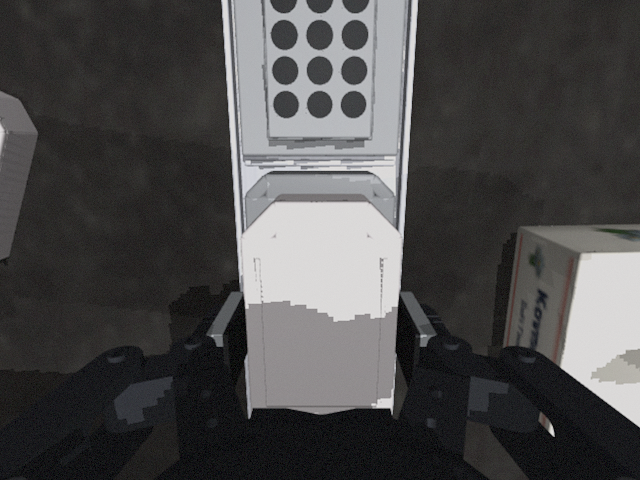

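View pics/s30c.png

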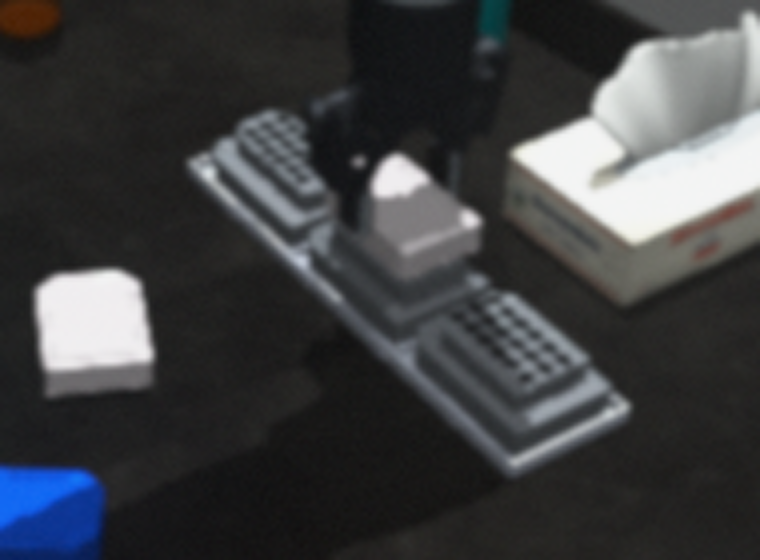

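The lid is held above the bay with its cut corners towards +y, matching the block. I'll correct the ~0.5 mm steady offset and lower it with force sensing.

Run:
```python
from h import *
bx,by,bt=.6481,-.0675,-.0889
move_l((bx,by,.056),.05); sleep(.15); print(get_state()['position'])
hit=move_l((bx,by,.031),.04,until_force=10); sleep(.1)
s=get_state(); print(hit,s['position'],s['contact_force'],s['finger_gap']*85,s['clock'])
```

```text
[ 0.64807626 -0.06747621  0.05596823]
True [ 0.64740395 -0.06734854  0.03188235] [-0.13012779 -0.63399407  5.21164775] 56.72330089819593 16.5917
```

It stopped at z=.0319, where the skirt should be at .026, so it looks seated. I'll release and check.

Run:
```python
from fit import *
let_go(); sleep(.1); s=get_state(); print(s['position'],s['contact_force'])
p=s['position']; move_l((p[0],p[1],.12),.25)
movep((.69,-.07,.22),down(np.pi/2)); sleep(.15)
f=wrist(); save(f,'w40'); pickle.dump(f,open('w40.pkl','wb'))
for c in('scene','side'):
    g=grab_frame(c); save(g,c+'40'); pickle.dump(g,open(c+'40.pkl','wb'))
print(get_state()['clock'])
im=f['img'].copy(); bx,by,t=.6486,-.0672,-.0889
S=2; big=cv2.resize(im,None,fx=S,fy=S)[100:500,200:1000].copy()
for z,col in((.048,(255,0,0)),(.063,(0,0,255))):
    P=prism(octo(.058,.092,.012),z,z+.001,bx,by,t)[:6]
    uv=np.array([proj(f,q,f['T']) for q in P]); cv2.polylines(big,[((uv+.5)*S-.5-[200,100]).round().astype(np.int32)],True,col,1)
cv2.imwrite('pics/w40c.png',big[:,:,::-1])
g=grab_frame('scene');
a=cv2.resize(g['img'][180:320,280:470],None,fx=4,fy=4,interpolation=2); cv2.imwrite('pics/s40c.png',a[:,:,::-1])
```

```text
[ 0.64682514 -0.0672377   0.03121686] [ 0.15235955  0.27856626 -0.65168479]
19.3667
```

View pics/w40c.png

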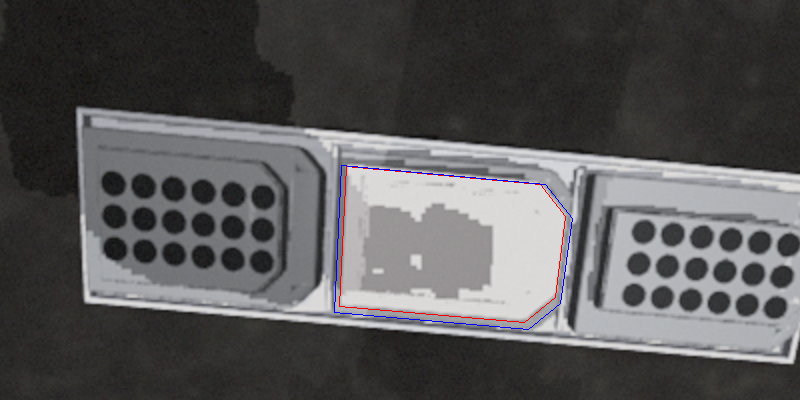

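View pics/s40c.png

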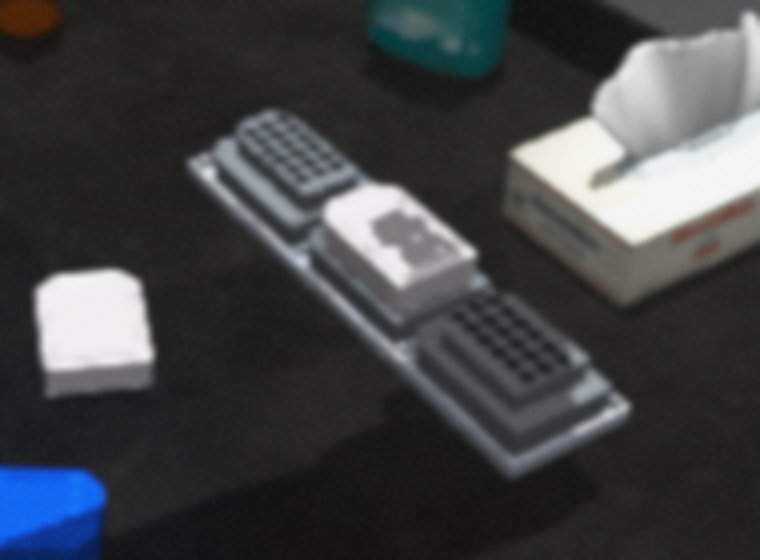

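View pics/side40.png

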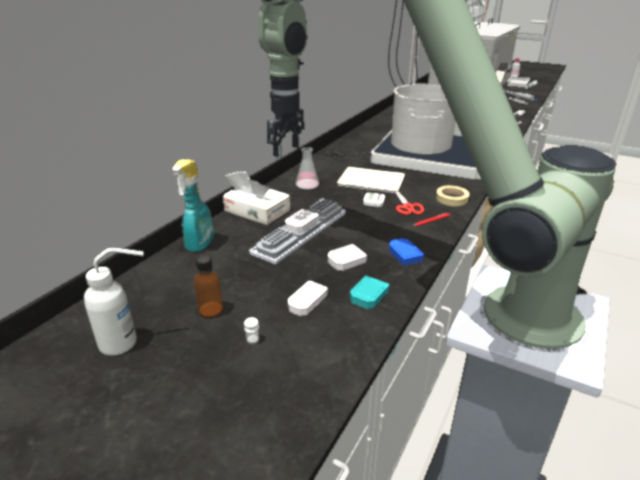

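View pics/scene40.png

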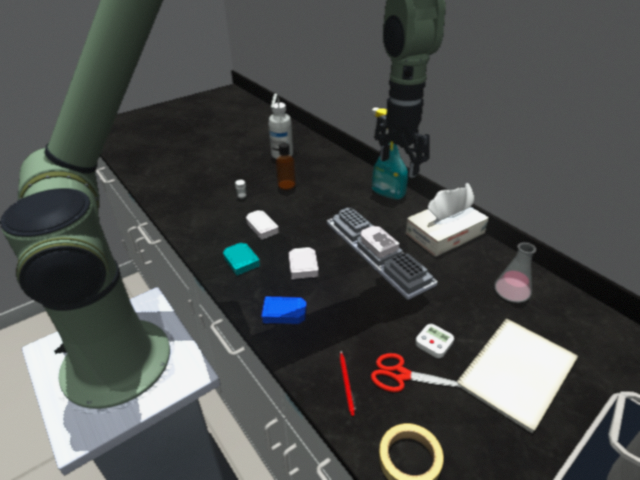

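w40 shows the lid top at (310,170) matching the red outline, which is the predicted seated height. As a direct check, I'll touch the top lightly near both ends with the fingers shut; the seated height is z=.048.

Run:
```python
from h import *
grab(20)
t=-.0889
for k in(.028,-.028):
  for m in ((.015,-.015) if k>0 else (-.015,.015)):
    x=.648+np.cos(t)*m-np.sin(t)*k; y=-.0672+np.sin(t)*m+np.cos(t)*k
    if m==.015 and k>0: movep((x,y,.085),down(np.pi/2+t))
    else: move_l((x,y,.062),.15)
    move_l((x,y,.062),.1)
    h=move_l((x,y,.042),.03,until_force=6); s=get_state(); print(h,s['position'].round(4),s['contact_force'].round(1)); move_l((x,y,.062),.15)
move_l((x,y,.12),.25); movep((.69,-.07,.22),down(np.pi/2)); let_go(); sleep(.1)
f=wrist(); save(f,'w50'); save(grab_frame('side'),'side50'); print(get_state()['clock'])
```

```text
True [ 0.6656 -0.0407  0.0481] [-1.2 -0.2  6. ]
True [ 0.6355 -0.038   0.0481] [-1.   0.4  5.8]
True [ 0.6306 -0.0936  0.0481] [-0.7  0.3  5.3]
True [ 0.6605 -0.0965  0.0481] [-0.7 -0.   6.7]
28.05
```

View pics/w50.png

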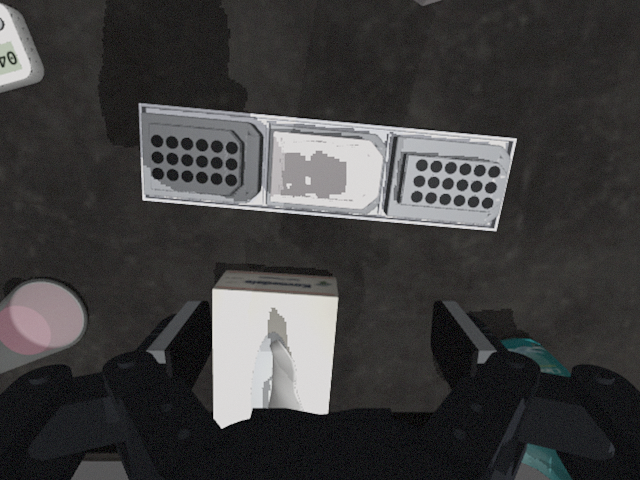

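All four touches read z=.0481, so the lid is level and at the seated height (.048). w50 shows it in place at (325,172), cut corners over cut corners.

```bash
python3 -c "
from h import *
sign_off(); print('ok')"
```

```text
the job is handed in; nothing more can be done
ok
```

The right lid is on the middle plate, fully seated, and I handed the job in at about 28 s on the clock, well under the 58 s limit.

- **Which lid:** I fitted the lid outlines in the wrist camera pictures. They came out as 52 x 98, 64 x 86 and 58 x 92 mm. The middle block measured about 48.5 x 82 mm, closest to the 50 x 84 block, so the 58 x 92 mm lid was the match.
- **Placing:** I gripped that lid, set it down on the block with its cut corners over the block's, and released it.
- **Seating check:** Light touches at four points on the lid's top all read 48.1 mm above the worktop. The fully seated height is 48 mm, so it is down and level. The last wrist picture shows it in place.
- **Other things:** I did not touch the other two lids, the vial, the timer or the bottle. In the scene pictures taken after the lid was placed they stand where they were.

The arm sometimes sat up to 0.9 mm off its commanded position. I corrected for that before lowering the lid. No check failed or disagreed.

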